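Clamp the top-heavy camera stand in front of the chamber window

ROBOT

A 6-joint arm with a two-finger parallel gripper is mounted at the origin on the work surface. World frame = base frame: x ahead of the robot, y to its left, z up, the work surface at z = 0. Lengths are in m, angles in rad, forces in N, time in s.
With the tool pointing down it reaches from about 0.35 to 0.975 m from the base axis. Payload 4.9 kg.
Tool frame: the origin (TCP) lies at the centre of the arm's flange, where the gripper is bolted on; the fingertips stand 173 mm ahead of it and the grasp point (between the pads) lies 155 mm ahead of it (ctrl.finger_overhang is the distance from the TCP to the fingertips, in m); z points along the fingers, y is the direction in which the jaws open and shut (so a half turn about z gives the same grasp; the last joint's range is limited). The gripper opens to 85 mm and grips with 20 to 120 N. Pads are 22 mm wide; open, the fingers measure 114 mm over their backs; the gripper's body (76 mm by 85 mm) begins 54 mm behind the grasp point. The pads swing forward as they close: fully open they stand 13 mm farther back than shut.
Start: joints at [1.134, 0.053, 1.613, -0, 1.476, -0.119], TCP at [0.195, 0.594, 0.405] pointing down, gripper open.
Joint ranges: [-3.01, 3.01], [-1.01, 2.22], [0.06, 2.58], [-1.02, 4.17], [0.09, 2.62], [-3.14, 3.14]. Speed limits (rad/s): [2.57, 2.57, 3.14, 3.14, 3.14, 3.14].

INTERFACE

Orientations are given as a rotation vector (axis times angle).
In Python, from station import ctrl, eyes, spotter gives the robot as it stands.
- The arm moves only by the shell command python3 -m crank 'ROWS' [FORCE]. ROWS is JSON, a list of rows, each a list of 7 numbers: the turn, a rotation vector about the tool's x, y, z in rad, then the shift along the tool's x, y, z in mm, then the closure, from -1 (fully open) to 1 (shut). A call has 1 to 8 rows; each row shifts and turns the pose as measured when the row begins, along the tool's axes as they then stand; what a row does not reach is not made up. A row lasts 1/12 s, in which the tool goes at most 41.7 mm and 7.16 degrees, less where a joint would pass 70% of its speed; a pose out of reach is approached as far as the arm can. A call is refused whole if a number of a shift passes 41.7 or a number of a turn 0.125, either way. A call with a gripper value outside its range is refused whole. The fingers move at their own pace and stop on an object; FORCE is the grip in N (left out, the last holds). Time passes only in rows, so rows that do not move let the fingers close. It gives the time, the measured TCP pose, the force and the opening at its end, in the units of the state.
- ctrl.get_obs(): the state, without advancing time (a new reading comes with each control period).
- eyes.get_image(name): name is "scene" or "top" or "wrist"; returns a dict with "image" (400x640x3 uint8, red, green, blue), "vertical_fov" (degrees; the focal length in pixels is half the picture's height over the tangent of half this angle, whatever the lens; pixels are square), "cx", "cy" (the principal point, pixels), "rvec" (rotation vector, rad) and "tvec" (3), from world to camera coordinates, as OpenCV has them; the wrist camera has in their place "mount" (4x4, takes a point from camera to tool coordinates, whose origin is the TCP and whose axes are the flange's). Camera axes: x right, y down, z forward; pixel columns grow to the right and rows downward; lengths in m; the calibration is good to about 2 mm. A picture is of the moment at which its call begins: read the wrist's pose just before it. There is no depth.
- ctrl.finish_job(): hands the job in, once; it reports no verdict.
Trained networks look in a picture, given as the dict that the camera call returned (one of the last four; its "shot" number tells which), for a name from the list of things; names that differ only in an ending like _2 or _b are one class to them, and where a whole thing is asked for, a point or a joint stands for the part that bears it (a point fixed in the world has none). Each returns a list of dicts, best first, with "confidence" (0 to 1); they miss things now and then, are a little off and sometimes report something else, mostly with a low value. They report only what shows in the picture. A call takes as long as a camera call. They do not tell look-alikes from the thing itself.
- spotter.look_for(query, picture): "centre" ([x, y, z] in m, in world coordinates, good to about 4 mm: the middle of the surface that is visible of it).
- spotter.outline_of(query, picture): "region" (400x640 bool, what is visible of it).
- spotter.mark_of(query, picture): "centre" ([x, y, z] in m, in world coordinates, good to about 4 mm: a listed point, or the origin of a listed thing).
The state is a dict: "t": time; "q": joint angles; "dq": joint speeds; "effort": joint torques, N m; "tool_pos": TCP position; "tool_rot": TCP orientation; "contact_force": force on the tool from outside, world axes, zero at the start; "wrist_torque": the same for the moment, N m; "opening": finger opening in m.
Only numpy, scipy, OpenCV 4.12 (cv2) and the standard library are available. Lean on these libraries where they do the work, as an engineer would, in place of code of your own. Each camera call takes 0.05 s, during which the arm holds its last target.

TASK

Set up the camera at the vacuum chamber: throw the mount's T-handled lever over, away from the chamber, so that the sprung jaw stays drawn back; then set the tall, top-heavy camera stand down gently and upright on the bed between jaw and stop, lens facing the chamber window, and let go of it. Then tip the lever back so that the jaw springs shut and holds the stand's base against the stop. Never let the stand tip over, and leave the mirror stand, tape measure and short tube where they are.

Things in the scene. Friction and masses are not known exactly. Their poses are not given: they have to be found in the camera images.
- stand: Camera stand, loose, 0.46 kg, centre of mass 130 mm up (tips if leaned 10 degrees): steel base 56 x 56 x 12 mm, post 16 mm thick, black box head 60 (x) x 42 (y) x 56 mm, 150 to 206 mm up. Best held by the head's flat sides (42 mm apart along y) from above. Origin: centre of the underside; x the way the lens looks, z up. In one of two places right of the robot, the mirror stand in the other.
- lens (a point): Centre of the front face of the camera's round dark lens, 34 mm in diameter, which sticks out 25 mm from the head's +x face: in the stand's frame x = 55, y = 0, z = 178 mm. Axes as the stand's.
- mount: Fixed: aluminium bed plate 530 x 130 x 12 mm carrying, along its x: lever (pivot x = -155 mm between cheeks 57 mm high), jaw, nest, stop (face at x = +28 mm, 18 mm high above the bed), chamber (271 mm high; round window flange, 100 mm wide, face at x = 117 mm, centre 190 mm up, looking to -x). Rails 10 mm high, inner faces y = +-43 mm. Origin: on the table under the nest; x to the chamber.
- nest (a point): Point on the bed's top surface (12 mm above the table), at the mount's x = 0, y = 0: where the centre of the stand's underside belongs once clamped. Axes as the mount's.
- jaw (a joint): How far (m) the sprung jaw, a steel block 60 mm wide, 18 mm high (lug to 42 mm), is drawn back. Its face is at the mount's x = -16 mm minus this: 0 = shut empty, 0.012 = pressing the stand's base on the stop, about 0.038 = drawn back (82 mm between jaw and stop). Spring 7 N (shut) to 13 N (drawn back), damped to about 0.1 m/s; it can slide the stand along the bed to the stop.
- lever (a joint): Lever angle, rad: 0 = jaw shut, leaning 0.85 from upright towards the chamber; grows as it is thrown away from the chamber, to its stop at 1.75 (leaning 0.9 the other way). Past dead centre at 1.5 the spring holds it over and the jaw stays back; pushed back below that, lever and jaw spring shut by themselves (0.25 with the stand clamped). About 6 N at the bar to throw, 2 N back.
- lever_bar (a point): Centre of the lever's black cross bar, 14 mm thick, 50 mm long, level along the mount's y, on a 12 mm rod; its grip turns freely about its length, so it can be pushed over level with shut fingers. It moves on an arc of 85 mm radius about a pivot at the mount's x = -155 mm, y = 0, 45 mm above the table; its height is 101 mm at lever 0, at most 130 mm, 98 mm at lever 1.75.
- mirror: Bystander: shorter stand, 148 mm tall, loose: round steel base 64 mm in diameter, thin post and an upright black disc 56 mm in diameter with a mirror in it. Origin: centre of the underside.
- tape: Bystander: tape measure, loose, black case 66 x 36 x 62 mm. Origin: centre of the underside.
- tube: Bystander: short dark lens tube standing upright, loose, 40 mm in diameter, 55 mm high. Origin: centre of the underside.
There are look-alikes about, which are no part of the job. What is shaped like the stand but orange or red is not meant.

How it is judged:
On the way, in this order (a step that is already met when the one before it is completed fails the run):
1. The lever is thrown over and the jaw stays drawn back (value of joint lever above 1.55 rad and value of joint jaw above 0.034 m and contact force between the fingers and mount below 0.1 N), for 0.2 s.
2. The camera stand stands upright on the bed between the drawn-back jaw and the stop, lens towards the window, and has been let go (x of stand in the frame of nest between -0.03 and 0.005 m and y of stand in the frame of nest between -0.018 and 0.018 m and z of stand in the frame of nest between -0.004 and 0.004 m and angle between stand's own z axis and vertical below 0.06 rad and x of lens in the frame of nest above 0.02 m and contact force between the fingers and stand below 0.1 N and value of joint jaw above 0.034 m), for 0.2 s.
At the end, for the whole second after the job is handed in: Stand upright (0.06 rad), at rest on the bed within 18 mm of its middle line and 5 mm of the nest along it, clamped against the stop (jaw at 9 to 15.5 mm), lens towards the window within 0.12 rad, lever below 0.5 rad, all let go (x of stand in the frame of nest between -0.005 and 0.005 m and y of stand in the frame of nest between -0.018 and 0.018 m and z of stand in the frame of nest between -0.004 and 0.004 m and angle between stand's own z axis and vertical below 0.06 rad and x of lens in the frame of nest above 0.02 m and contact force between the fingers and stand below 0.1 N and angle between the x axis of stand and the x axis of mount, either way round below 0.12 rad and value of joint jaw between 0.009 and 0.0155 m and value of joint lever below 0.5 rad and linear speed of stand below 0.02 m/s and contact force between the fingers and mount below 0.1 N); the robot touches nothing.
It fails at once if The camera stand tips over (leans more than 0.35 rad) (angle between stand's own z axis and vertical above 0.35 rad).
It fails at once if The camera stand is dropped (it moves faster than 0.35 m/s while not held) (linear speed of stand above 0.35 m/s and contact force between the fingers and stand below 0.1 N).
It fails at once if The camera stand is banged down on the mount (over 60 N) (contact force between stand and mount above 60 N).
It fails at once if The mirror stand is knocked over or moved more than 30 mm (angle between mirror's own z axis and vertical above 0.35 rad or distance of mirror from where it was at the start of the episode above 0.03 m).
It fails at once if The tape measure or the short tube is moved more than 30 mm (distance of any of tape, tube from where it was at the start of the episode above 0.03 m).
It also fails if it takes over 72 s, if anything falls off the work surface, if the arm or the gripper's body presses on something with over 40 N, if the wrist force passes 120 N, or if a joint passes its speed limit or range.

## Working session

There is one attempt and no reset: what is moved stays moved. The work goes in short steps, Python scripts to look and compute and a shell command to move; the robot and the scene stay as the last step left them, time stands still between calls to the robot, and variables do not carry over. Pictures are saved under pics/ and viewed, and the job is handed in when it is done.

```bash
ls; mkdir -p pics
cat > h.py <<'E'
from station import ctrl, eyes, spotter
import numpy as np, cv2
from scipy.spatial.transform import Rotation as R
def save(p,n): cv2.imwrite('pics/'+n+'.png',p['image'][:,:,::-1])
E
python3 - <<'E'
from h import *
o=ctrl.get_obs(); print({k:np.round(v,3) for k,v in o.items()})
for n in ['scene','top']:
    p=eyes.get_image(n); save(p,n+'0')
    for q in ['stand','mirror','tape','tube','mount','lever','lens','jaw']:
        try: print(n,q,[(np.round(d['centre'],3),round(d['confidence'],2)) for d in spotter.look_for(q,p)])
        except Exception as e: print(q,e)
    for q in ['stand','lens','mount','nest','lever_bar','mirror','tape','tube']:
        try: print(n,'mark',q,[(np.round(d['centre'],3),round(d['confidence'],2)) for d in spotter.mark_of(q,p)])
        except Exception as e: print(q,e)
E
```

```text
pics
{'t': np.float64(0.0), 'q': array([ 1.134,  0.053,  1.614, -0.   ,  1.476, -0.119]), 'dq': array([-0.   , -0.001,  0.001,  0.   , -0.002, -0.002]), 'effort': array([-1.0000e-03, -3.9369e+01, -3.7018e+01, -0.0000e+00,  7.0000e-03,
        0.0000e+00]), 'tool_pos': array([0.195, 0.593, 0.403]), 'tool_rot': array([-4.970e-01, -3.101e+00,  3.000e-03]), 'contact_force': array([0.235, 0.236, 0.205]), 'wrist_torque': array([-0.   ,  0.062,  0.01 ]), 'opening': np.float64(0.086)}
scene stand [(array([ 0.357, -0.317,  0.162]), 0.79), (array([ 0.479, -0.347,  0.17 ]), 0.78), (array([ 0.466, -0.486,  0.171]), 0.71), (array([ 0.356, -0.469,  0.185]), 0.61), (array([0.578, 0.098, 0.088]), 0.6), (array([0.641, 0.354, 0.071]), 0.45)]
scene mirror [(array([ 0.628, -0.207,  0.046]), 0.71), (array([ 0.482, -0.348,  0.173]), 0.56)]
scene tape [(array([ 0.428, -0.135,  0.052]), 0.77)]
scene tube [(array([ 0.577, -0.393,  0.044]), 0.84)]
scene mount [(array([0.648, 0.351, 0.068]), 0.78)]
scene lever [(array([0.574, 0.096, 0.094]), 0.92)]
scene lens [(array([ 0.462, -0.486,  0.17 ]), 0.86), (array([ 
[... 1713 characters left out ...]
491, -0.004]), 0.71), (array([ 0.337, -0.475,  0.001]), 0.64), (array([ 0.352, -0.326, -0.   ]), 0.63)]
top mark lens [(array([ 0.295, -0.338,  0.18 ]), 0.97), (array([ 0.286, -0.5  ,  0.176]), 0.82), (array([ 0.508, -0.504,  0.176]), 0.71), (array([ 0.468, -0.298,  0.179]), 0.7), (array([ 0.597,  0.207, -0.002]), 0.5)]
top mark mount [(array([ 0.596,  0.21 , -0.001]), 0.56)]
top mark nest [(array([0.595, 0.209, 0.014]), 0.89)]
top mark lever_bar [(array([0.583, 0.119, 0.104]), 0.77), (array([ 0.571, -0.402,  0.003]), 0.55)]
top mark mirror [(array([ 0.624, -0.21 ,  0.   ]), 0.89)]
top mark tape [(array([ 0.406, -0.142, -0.002]), 0.94)]
top mark tube [(array([ 0.571, -0.403,  0.   ]), 0.74)]
```

View pics/scene0.png

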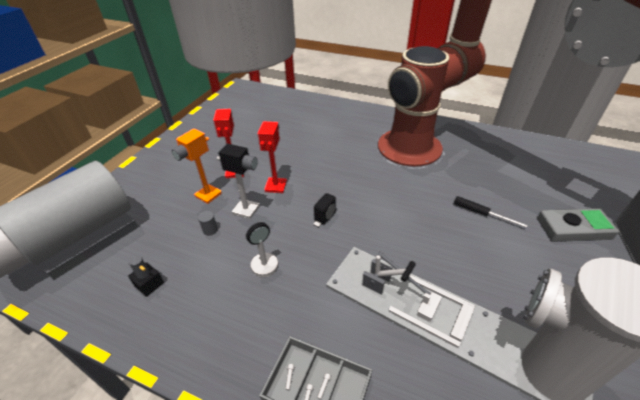

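View pics/top0.png

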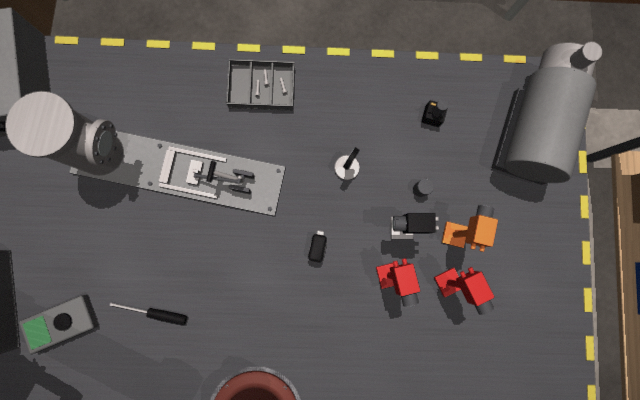

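The mount is at top (200,170) with the lever bar at (210,172). Things that could be taken for the stand, as pixels in scene / top:
- **Black and steel one:** head (237,160) / (420,223). This matches the description, with the lens looking to +y.
- **Orange one:** (193,145) / (482,230).
- **Red ones:** (268,137) / (404,280) and (224,122) / (476,288).
- **Mirror stand:** (260,235) / (347,165).

I choose the black one and will check it in a close crop.

Run:
```python
import cv2,numpy as np
a=cv2.imread('pics/top0.png')[115:225,60:300]; cv2.imwrite('pics/topm.png',cv2.resize(a,None,fx=3.3,fy=3.3,interpolation=cv2.INTER_CUBIC))
a=cv2.imread('pics/scene0.png')[100:250,170:350]; b=cv2.imread('pics/top0.png')[150:300,340:510]
cv2.imwrite('pics/stc.png',np.hstack([cv2.resize(a,(400,333)),cv2.resize(b,(378,333))]))
```

```text
(no output)
```

View pics/topm.png

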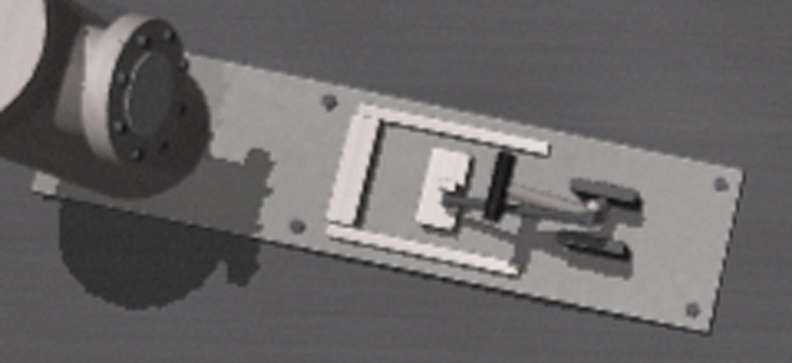

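View pics/stc.png

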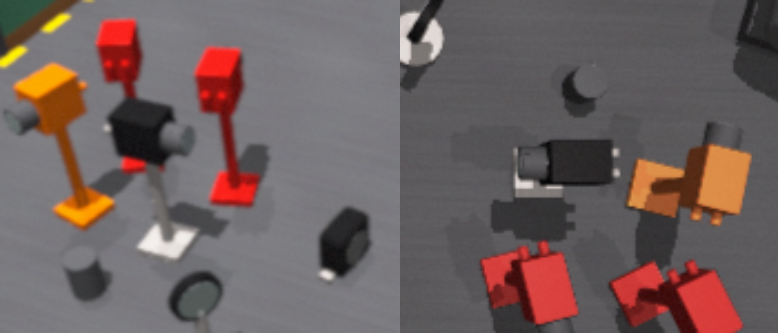

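The close crop confirms it: the black head and steel base stand between the orange one and the two red ones, lens to +y. Next I measure the mount and stand from their edges.

```bash
cat >> h.py <<'E'
def ray(p,u,v,z):
    f=p['image'].shape[0]/2/np.tan(np.radians(p['vertical_fov'])/2)
    Rm=R.from_rotvec(p['rvec']).as_matrix(); t=np.array(p['tvec']); c=-Rm.T@t
    d=Rm.T@np.array([(u-p['cx'])/f,(v-p['cy'])/f,1]); s=(z-c[2])/d[2]; return c+s*d
def proj(p,X):
    f=p['image'].shape[0]/2/np.tan(np.radians(p['vertical_fov'])/2)
    Rm=R.from_rotvec(p['rvec']).as_matrix(); x=Rm@np.array(X)+p['tvec']; return np.array([x[0]/x[2]*f+p['cx'],x[1]/x[2]*f+p['cy']])
E
python3 - <<'E'
from h import *
p=eyes.get_image('top')
g=lambda u,v,z:ray(p,60+(u+.5)/3.3-.5,115+(v+.5)/3.3-.5,z)
A=g(742,170,.012);B=g(710,332,.012);C=g(200,54,.012);D=g(60,198,.012)
print('corners',A,B,C,D)
for a,b in((C,A),(D,B)): print(np.arctan2(*(a-b)[[1,0]]))
print('end',np.arctan2(*(A-B)[[1,0]])-0,np.linalg.norm(A-B))
s1=g(383,122,.030);s2=g(358,226,.030); print('stop',s1,s2,np.arctan2(*(s1-s2)[[1,0]]))
b1=g(507,153,.108);b2=g(490,218,.108);print('bar',(b1+b2)/2)
o=spotter.outline_of('mount',p)
# stand head top, z=.206
h=lambda u,v,z:ray(p,340+(u-400+.5)*170/378-.5,150+(v+.5)*150/333-.5,z)
for q in ((551,140),(612,139),(612,184),(551,185)): print(h(*q,.206))
for q in ((514,150),(514,196),(562,196)): print('base',h(*q,.012))
E
```

```text
corners [ 0.61468536 -0.04913686  0.012     ] [ 0.48738599 -0.02957128  0.012     ] [0.69100534 0.3745423  0.012     ] [0.57405366 0.4712277  0.012     ]
1.3925714251884442
1.3994347863555543
end -0.15250397055037834 0.12879418852640404
stop [0.63845916 0.22461891 0.03      ] [0.55763022 0.23800572 0.03      ] -0.1641292365850315
bar [0.57852216 0.11656517 0.108     ]
[ 0.48580399 -0.32420688  0.206     ]
[ 0.48868829 -0.38269195  0.206     ]
[ 0.44575518 -0.38272509  0.206     ]
[ 0.44297147 -0.32454277  0.206     ]
base [ 0.49186622 -0.32577846  0.012     ]
base [ 0.43904311 -0.32641862  0.012     ]
base [ 0.44076581 -0.3816399   0.012     ]
```

```bash
cat >> h.py <<'E'
NEST=np.array([.594,.206]); MY=1.402
U=np.array([np.cos(MY),np.sin(MY)]); V=np.array([-U[1],U[0]])
def where():
    o=ctrl.get_obs(); p=np.array(o['tool_pos']); M=R.from_rotvec(o['tool_rot']).as_matrix()
    d=p[:2]-NEST
    print('t',round(float(o['t']),2),'pos',p.round(4),'mountxy mm',(d@U*1000).round(1),(d@V*1000).round(1),'tip z mm',round((p[2]-.173)*1000,1),'yaw',round(float(np.arctan2(M[1,0],M[0,0])),3),'F',np.round(o['contact_force'],1),'open',round(float(o['opening']),4))
    return o,p,M
def goto(tx,ty,tz,yaw):
    o,p,M=where()
    T=np.array([[np.cos(yaw),np.sin(yaw),0],[np.sin(yaw),-np.cos(yaw),0],[0,0,-1]]).T
    print('rotvec tool',R.from_matrix(M.T@T).as_rotvec().round(3),'shift final axes mm',((np.array([tx,ty,tz])-p)@T*1000).round(1),'now axes',((np.array([tx,ty,tz])-p)@M*1000).round(1))
def mgoto(mx,my,tz,yaw=MY):
    w=NEST+U*mx/1000+V*my/1000; goto(w[0],w[1],tz,yaw)
E
python3 -m crank '[[0,0,0.12,0,0,-10,1],[0,0,0.12,0,0,-10,1],[0,0,0.12,0,0,-10,1],[0,0,0.12,0,0,-10,1],[0,0,0.12,0,0,-10,1],[0,0,0.12,0,0,-10,1],[0,0,0.12,0,0,-10,1],[0,0,0.12,0,0,-10,1]]'
python3 -m crank '[[0,0,0.12,0,0,0,1],[0,0,0.12,0,0,0,1],[0,0,0.12,0,0,0,1],[0,0,0.12,0,0,0,1]]'
python3 -c "
from h import *
mgoto(-50,0,.45)"
```

```text
t: 2.47
tool_pos: [0.1951, 0.5933, 0.4835]
tool_rot: [1.92, 2.484, -0.012]
contact_force: [0.8, 0.5, -0.5]
opening: 0.0002
t: 2.8
tool_pos: [0.1952, 0.5936, 0.4883]
tool_rot: [2.476, 1.933, -0.001]
contact_force: [0.1, 0.4, -0.7]
opening: -0.0001
t 2.8 pos [0.1952 0.5936 0.4883] mountxy mm 315.1 458.2 tip z mm 315.3 yaw 1.326 F [ 0.1  0.4 -0.7] open -0.0001
rotvec tool [-0.     0.001 -0.076] shift final axes mm [-365.1  458.2   38.3] now axes [-329.1  484.7   38.5]
```

```bash
python3 -m crank '[[0,0,-0.076,-24,33,0,1],[0,0,0,-24,33,0,1],[0,0,0,-24,33,0,1],[0,0,0,-24,33,0,1],[0,0,0,-24,33,0,1],[0,0,0,-24,33,0,1],[0,0,0,-24,33,0,1],[0,0,0,-24,33,0,1]]'
python3 -m crank '[[0,0,0,-24,30,0,1],[0,0,0,-24,30,0,1],[0,0,0,-24,30,10,1],[0,0,0,-24,30,10,1],[0,0,0,-24,30,10,1],[0,0,0,0,0,0,1]]'
python3 -c "
from h import *
mgoto(-50,0,.273)"
```

```text
t: 3.47
tool_pos: [0.4211, 0.3549, 0.488]
tool_rot: [-2.389, -2.036, -0.003]
contact_force: [1.3, 0.4, 0.3]
opening: -0.0001
t: 3.97
tool_pos: [0.5584, 0.1992, 0.4589]
tool_rot: [2.397, 2.028, 0.011]
contact_force: [-1.2, -0.1, -0.1]
opening: 0.0001
t 3.97 pos [0.5584 0.1992 0.4589] mountxy mm -12.7 33.9 tip z mm 285.9 yaw 1.404 F [-1.2 -0.1 -0.1] open 0.0001
rotvec tool [ 0.006 -0.004  0.002] shift final axes mm [-37.3  33.9 185.9] now axes [-38.1  32.7 185.9]
```

```bash
python3 -m crank '[[0.006,-0.004,0,-10,8,20,1],[0,0,0,-10,8,28,1],[0,0,0,-10,8,28,1],[0,0,0,-8,8,28,1],[0,0,0,0,0,28,1],[0,0,0,0,0,28,1],[0,0,0,0,0,25,1],[0,0,0,0,0,0,1]]'
python3 - <<'E'
from h import *
mgoto(-50,0,.268)
p=eyes.get_image('scene'); save(p,'s1'); q=eyes.get_image('wrist'); save(q,'w1')
a=p['image'][220:380,310:560,::-1]; cv2.imwrite('pics/s1c.png',cv2.resize(a,None,fx=3,fy=3))
E
```

```text
t: 4.63
tool_pos: [0.5882, 0.1516, 0.2708]
tool_rot: [2.403, 2.019, 0.012]
contact_force: [-0.4, 0.6, -0.7]
opening: -0.0003
t 4.63 pos [0.5882 0.1516 0.2708] mountxy mm -54.6 -3.4 tip z mm 97.8 yaw 1.398 F [-0.4  0.6 -0.7] open -0.0003
rotvec tool [ 0.008 -0.004 -0.004] shift final axes mm [ 4.6 -3.4  2.8] now axes [ 4.6 -3.5  2.8]
```

View pics/s1c.png

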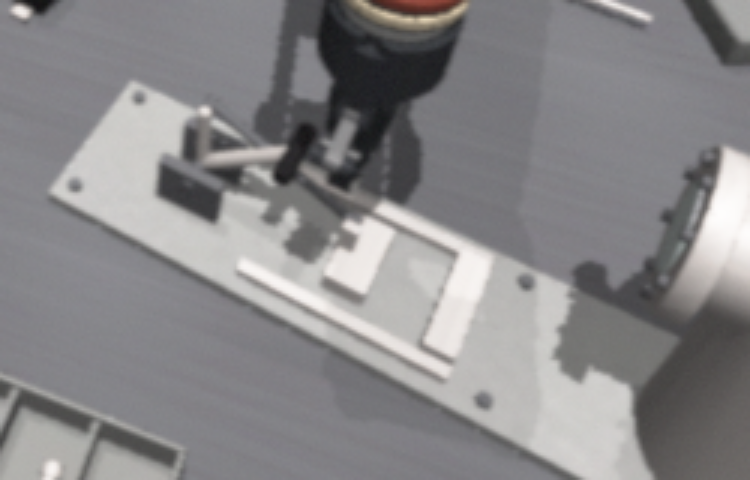

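View pics/w1.png

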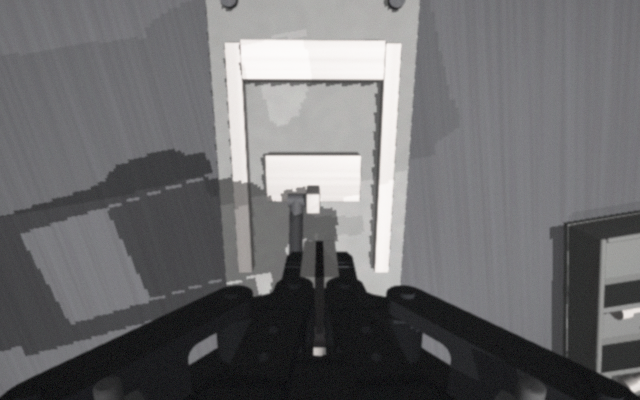

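```bash
python3 -m crank '[[0.008,-0.004,0,-10,-3,1,1],[0,0,0,-10,0,-2,1],[0,0,0,-8,0,-6,1],[0,0,0,-8,0,-6,1],[0,0,0,-8,0,-5,1]]'
python3 -c "
from h import *
where()"
python3 -m crank '[[0,0,0,-8,0,-3,1],[0,0,0,-10,0,-4,1],[0,0,0,-10,0,-3,1],[0,0,0,-10,0,-2,1]]'
python3 -c "
from h import *
where()
p=eyes.get_image('scene'); 
a=p['image'][220:380,310:560,::-1]; cv2.imwrite('pics/s2c.png',cv2.resize(a,None,fx=3,fy=3))"
```

```text
t: 5.15
tool_pos: [0.5806, 0.107, 0.3049]
tool_rot: [2.393, 2.017, 0.026]
contact_force: [0.0, -0.6, -0.4]
opening: 0.0001
t 5.15 pos [0.5806 0.107  0.3049] mountxy mm -99.8 -3.4 tip z mm 131.9 yaw 1.401 F [ 0.  -0.6 -0.4] open 0.0001
t: 5.48
tool_pos: [0.574, 0.0651, 0.3232]
tool_rot: [2.39, 2.013, 0.036]
contact_force: [0.1, 0.7, -0.5]
opening: -0.0002
t 5.48 pos [0.574  0.0651 0.3232] mountxy mm -142.3 -4.0 tip z mm 150.2 yaw 1.4 F [ 0.1  0.7 -0.5] open -0.0002
```

View pics/s2c.png

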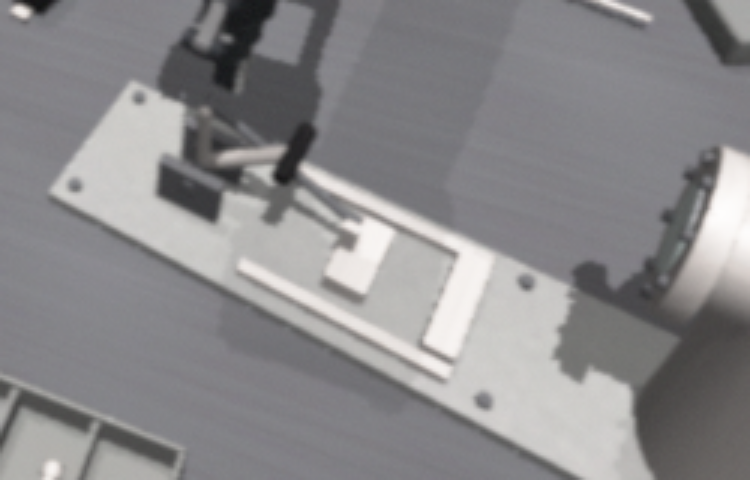

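The fingers rose more than I commanded and passed over the bar without touching it; the lever is still at 0. I go back and repeat with smaller, checked steps.

```bash
python3 -m crank '[[0,0,0,25,-3,0,1],[0,0,0,25,0,0,1],[0,0,0,25,0,0,1],[0,0,0,12,0,0,1],[0,0,0,0,0,0,1]]'
python3 -c "
from h import *
mgoto(-54,0,.268)"
```

```text
t: 5.95
tool_pos: [0.5864, 0.1482, 0.3234]
tool_rot: [2.398, 2.002, 0.033]
contact_force: [0.5, 1.2, 0.8]
opening: 0.0002
t 5.95 pos [0.5864 0.1482 0.3234] mountxy mm -58.2 -2.2 tip z mm 150.4 yaw 1.391 F [0.5 1.2 0.8] open 0.0002
rotvec tool [ 0.027 -0.004 -0.011] shift final axes mm [ 4.2 -2.2 55.4] now axes [ 4.  -3.8 55.3]
```

```bash
python3 -m crank '[[0.027,-0.004,-0.011,6,-3,10,1],[0,0,0,0,0,20,1],[0,0,0,0,0,20,1],[0,0,0,0,0,0,1],[0,0,0,0,0,0,1]]'
python3 -c "
from h import *
mgoto(-54,0,.266)"
```

```text
t: 6.37
tool_pos: [0.584, 0.1531, 0.2696]
tool_rot: [-2.396, -2.027, 0.01]
contact_force: [-0.5, 1.3, 0.4]
opening: 0.0004
t 6.37 pos [0.584  0.1531 0.2696] mountxy mm -53.8 1.0 tip z mm 96.6 yaw 1.404 F [-0.5  1.3  0.4] open 0.0004
rotvec tool [-0.007  0.002  0.002] shift final axes mm [-0.2  1.   3.6] now axes [-0.2  1.   3.6]
```

```bash
python3 -m crank '[[-0.004,0.002,0,-9,0,3,1],[0,0,0,-9,0,0,1],[0,0,0,-9,0,-2,1],[0,0,0,-8,0,-4,1]]'
python3 -c "
from h import *
where()
p=eyes.get_image('scene'); print([d['centre'].round(3) if hasattr(d['centre'],'round') else d['centre'] for d in spotter.mark_of('lever_bar',p)])"
```

```text
t: 6.7
tool_pos: [0.578, 0.1193, 0.2741]
tool_rot: [-2.389, -2.02, -0.016]
contact_force: [-0.4, 10.8, -0.1]
opening: 0.0001
t 6.7 pos [0.578  0.1193 0.2741] mountxy mm -88.2 1.2 tip z mm 101.1 yaw 1.404 F [-0.4 10.8 -0.1] open 0.0001
[[0.5779, 0.1041, 0.112], [0.5952, 0.2053, 0.0002]]
```

```bash
python3 -m crank '[[0,0,0,-9,0,-3,1],[0,0,0,-9,0,-3,1],[0,0,0,-9,0,-2,1]]'
python3 -c "
from h import *
mgoto(-140,0,.293)"
python3 -m crank '[[0,0,0,-9,0,-1,1],[0,0,0,-9,0,0,1],[0,0,0,-9,0,0,1]]'
python3 -c "
from h import *
mgoto(-162,0,.295)"
```

```text
t: 7.05
tool_pos: [0.5732, 0.0936, 0.2866]
tool_rot: [-2.384, -2.014, -0.036]
contact_force: [-0.1, 7.5, -0.3]
opening: 0.0
t 7.05 pos [0.5732 0.0936 0.2866] mountxy mm -114.3 1.6 tip z mm 113.6 yaw 1.403 F [-0.1  7.5 -0.3] open 0.0
rotvec tool [-0.001 -0.031  0.001] shift final axes mm [-25.7   1.6  -6.4] now axes [-25.5   1.6  -7.2]
t: 7.3
tool_pos: [0.568, 0.0665, 0.2912]
tool_rot: [-2.38, -2.009, -0.051]
contact_force: [-0.1, 4.5, -0.0]
opening: -0.0002
t 7.3 pos [0.568  0.0665 0.2912] mountxy mm -141.9 2.2 tip z mm 118.2 yaw 1.402 F [-0.1  4.5 -0. ] open -0.0002
rotvec tool [ 0.001 -0.042  0.   ] shift final axes mm [-20.1   2.2  -3.8] now axes [-19.9   2.2  -4.6]
```

```bash
python3 -m crank '[[0,-0.03,0,-9,2,0,1],[0,-0.02,0,-9,0,0,1],[0,-0.01,0,-8,0,1,1]]'
python3 -c "
from h import *
mgoto(-190,0,.285)
p=eyes.get_image('scene'); print([d['centre'].round(3) if hasattr(d['centre'],'round') else d['centre'] for d in spotter.mark_of('lever_bar',p)])
a=p['image'][220:380,310:560,::-1]; cv2.imwrite('pics/s3c.png',cv2.resize(a,None,fx=3,fy=3))"
```

```text
t: 7.55
tool_pos: [0.5645, 0.0379, 0.2925]
tool_rot: [2.393, 2.017, -0.017]
contact_force: [-1.2, 1.3, -0.3]
opening: 0.0003
t 7.55 pos [0.5645 0.0379 0.2925] mountxy mm -170.7 0.8 tip z mm 119.5 yaw 1.401 F [-1.2  1.3 -0.3] open 0.0003
rotvec tool [ 0.002  0.016 -0.001] shift final axes mm [-19.3   0.8   7.5] now axes [-19.2   0.8   7.8]
[[0.5631, 0.0165, 0.1202]]
```

View pics/s3c.png

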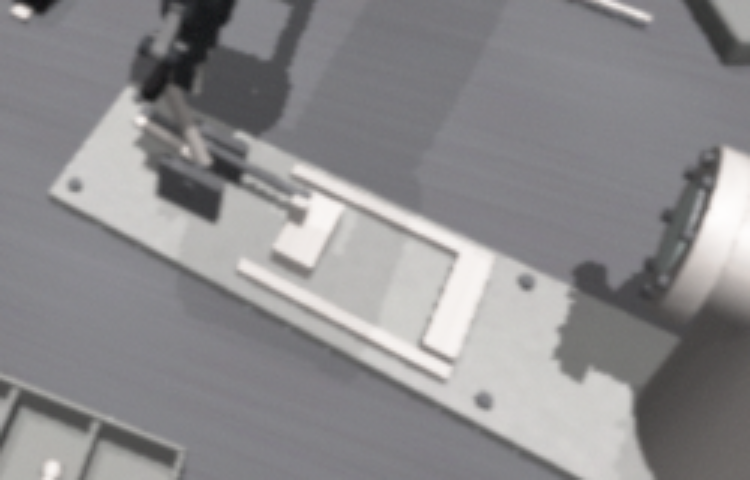

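Lever past upright (about 1.3 rad), jaw drawn back. Continuing the push.

```bash
python3 -m crank '[[0,0.01,0,-9,0,5,1],[0,0,0,-9,0,5,1],[0,0,0,-6,0,1,1]]'
python3 -c "
from h import *
mgoto(-200,0,.281)
p=eyes.get_image('scene'); print([d['centre'].round(3) if hasattr(d['centre'],'round') else d['centre'] for d in spotter.mark_of('lever_bar',p)])"
```

```text
t: 7.9
tool_pos: [0.5606, 0.0118, 0.2816]
tool_rot: [2.396, 2.019, -0.002]
contact_force: [0.7, -0.1, -0.8]
opening: 0.0003
t 7.9 pos [0.5606 0.0118 0.2816] mountxy mm -197.1 0.3 tip z mm 108.6 yaw 1.4 F [ 0.7 -0.1 -0.8] open 0.0003
rotvec tool [ 0.005  0.006 -0.002] shift final axes mm [-2.9  0.3  0.6] now axes [-2.9  0.3  0.6]
[[0.5614, -0.0098, 0.0948]]
```

```bash
python3 -m crank '[[0,0,0,12,0,-5,1],[0,0,0,5,0,-20,1],[0,0,0,0,0,-30,1],[0,0,0,0,0,-35,1],[0,0,0,0,0,-35,-1],[0,0,0,0,0,-25,-1],[0,0,0,0,0,0,-1]]'
python3 -c "
from h import *
where()
p=eyes.get_image('scene'); print([d['centre'].round(3) if hasattr(d['centre'],'round') else d['centre'] for d in spotter.mark_of('lever_bar',p)])
a=p['image'][220:380,310:560,::-1]; cv2.imwrite('pics/s4c.png',cv2.resize(a,None,fx=3,fy=3))"
```

```text
t: 8.58
tool_pos: [0.5631, 0.035, 0.4369]
tool_rot: [2.401, 2.024, -0.007]
contact_force: [1.0, 0.9, 0.7]
opening: 0.0355
t 8.58 pos [0.5631 0.035  0.4369] mountxy mm -173.8 1.7 tip z mm 263.9 yaw 1.4 F [1.  0.9 0.7] open 0.0355
[[0.5592, -0.0088, 0.0945]]
```

View pics/s4c.png

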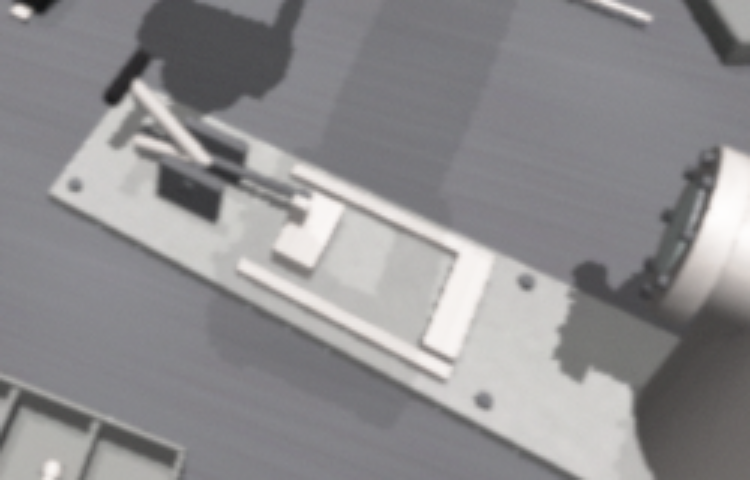

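```bash
python3 -m crank '[[0,0,-0.06,-30,10,-10,-1],[0,0,-0.06,-35,10,-10,-1],[0,0,-0.06,-35,10,-10,-1],[0,0,0,-35,10,-10,-1],[0,0,0,-35,10,-10,-1],[0,0,0,-35,8,0,-1],[0,0,0,-35,8,0,-1],[0,0,0,-35,8,0,-1]]'
python3 -c "
from h import *
goto(.466,-.3535,.5,1.58)"
```

```text
t: 9.35
tool_pos: [0.6329, -0.2412, 0.4652]
tool_rot: [-2.162, -2.24, 0.026]
contact_force: [0.5, -0.8, -0.5]
opening: 0.0856
t 9.35 pos [ 0.6329 -0.2412  0.4652] mountxy mm -434.3 -113.4 tip z mm 292.2 yaw 1.606 F [ 0.5 -0.8 -0.5] open 0.0856
rotvec tool [-0.031 -0.008  0.026] shift final axes mm [-110.8 -167.9  -34.8] now axes [-106.1 -171.8  -30.3]
```

```bash
python3 -m crank '[[-0.02,-0.008,0.02,-15,-24,-20,-1],[0,0,0,-19,-28,-18,-1],[0,0,0,-19,-28,0,-1],[0,0,0,-19,-28,0,-1],[0,0,0,-19,-28,0,-1],[0,0,0,-10,-20,0,-1],[0,0,0,0,-5,0,-1],[0,0,0,0,0,0,-1]]'
python3 - <<'E'
from h import *
goto(.466,-.3535,.48,1.58)
q=eyes.get_image('wrist'); save(q,'w2'); print(np.array(q['mount']).round(3),q['vertical_fov'],q['cx'],q['cy'])
for k in ('stand','lens'): print(k,[(np.round(d['centre'],4),round(d['confidence'],2)) for d in spotter.mark_of(k,q)])
E
```

```text
t: 10.02
tool_pos: [0.473, -0.3558, 0.4755]
tool_rot: [-2.174, -2.194, 0.025]
contact_force: [-0.0, 0.1, -0.0]
opening: 0.0852
t 10.02 pos [ 0.473  -0.3558  0.4755] mountxy mm -574.2 24.9 tip z mm 302.5 yaw 1.579 F [-0.   0.1 -0. ] open 0.0852
rotvec tool [-0.049 -0.026 -0.   ] shift final axes mm [ 2.4 -6.9 -4.5] now axes [ 2.5 -7.2 -4.1]
[[-0.001 -0.966 -0.26   0.066]
 [ 1.    -0.001 -0.001 -0.   ]
 [ 0.001 -0.26   0.966  0.03 ]
 [ 0.     0.     0.     1.   ]] 60.5394245407504 319.07181149430227 201.89379964562195
stand [(array([ 0.3472, -0.3231,  0.0013]), 0.98), (array([ 3.331e-01, -4.773e-01,  3.000e-04]), 0.69), (array([ 0.4594, -0.4963,  0.0006]), 0.62)]
lens [(array([ 0.294 , -0.3393,  0.1764]), 0.69), (array([ 0.6232, -0.208 ,  0.0027]), 0.48)]
```

View pics/w2.png

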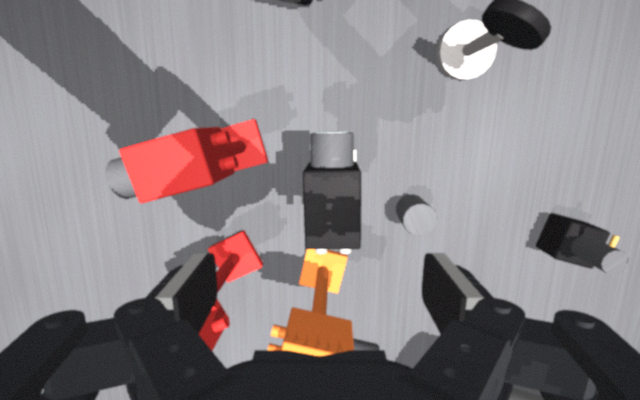

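```bash
cat >> h.py <<'E'
def wray(o,q,u,v,z):
    f=200/np.tan(np.radians(q['vertical_fov'])/2); m=np.array(q['mount'])
    M=R.from_rotvec(o['tool_rot']).as_matrix(); c=np.array(o['tool_pos'])+M@m[:3,3]
    d=M@m[:3,:3]@np.array([(u-q['cx'])/f,(v-q['cy'])/f,1]); return c+d*(z-c[2])/d[2]
E
python3 - <<'E'
from h import *
o=ctrl.get_obs(); q=eyes.get_image('wrist')
a=q['image'][110:270,270:400,::-1]; cv2.imwrite('pics/w2c.png',cv2.resize(a,None,fx=4,fy=3.7,interpolation=cv2.INTER_CUBIC))
for c in ((304,165),(360,165),(361,247),(306,247)): print(wray(o,q,*c,.206).round(4))
E
```

```text
[ 0.4501 -0.3204  0.206 ]
[ 0.4896 -0.3197  0.206 ]
[ 0.4928 -0.3809  0.206 ]
[ 0.4517 -0.3822  0.206 ]
```

View pics/w2c.png

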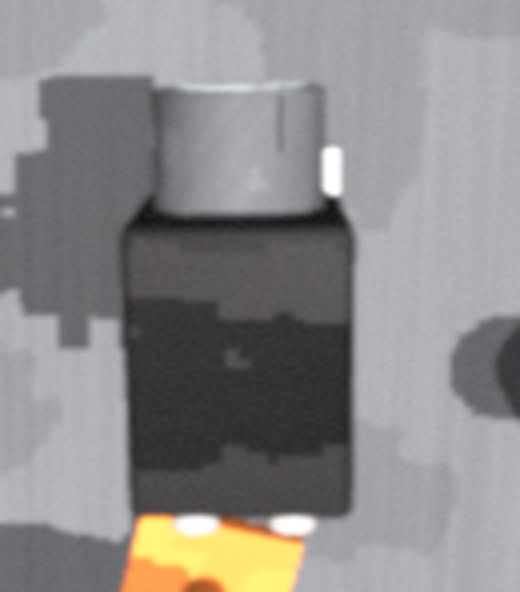

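Run:
```python
from h import *
o=ctrl.get_obs(); q=eyes.get_image('wrist')
C=[wray(o,q,*c,.206) for c in ((301.8,171.2),(358,171.2),(358,249),(303.2,249))]
for c in C: print(c.round(4))
print('centre',np.mean(C,0))
for a,b in ((C[0],C[3]),(C[1],C[2])): print(np.arctan2(a[1]-b[1],a[0]-b[0]))
p=eyes.get_image('top')
print(p['cx'])
```

```text
[ 0.4488 -0.325   0.206 ]
[ 0.4888 -0.3243  0.206 ]
[ 0.4911 -0.3829  0.206 ]
[ 0.4499 -0.3841  0.206 ]
centre [ 0.46964988 -0.35407142  0.206     ]
1.5888594431290897
1.6096050161351452
320.2608938024395
```

```bash
python3 -m crank '[[-0.049,-0.026,0.0,2,-5,15,-1],[0,0,-0.01,0,0,15,-1],[0,0,0,0,0,10,-1],[0,0,0,0,0,0,-1],[0,0,0,0,0,0,-1]]'
python3 - <<'E'
from h import *
goto(.4675,-.354,.42,1.59)
o=ctrl.get_obs();q=eyes.get_image('wrist'); save(q,'w3')
a=q['image'][100:,150:500,::-1]; cv2.imwrite('pics/w3c.png',cv2.resize(a,None,fx=2,fy=2,interpolation=cv2.INTER_CUBIC))
E
```

```text
t: 10.73
tool_pos: [0.4728, -0.3505, 0.4381]
tool_rot: [2.183, 2.247, 0.002]
contact_force: [0.5, 0.1, -0.2]
opening: 0.0852
t 10.73 pos [ 0.4728 -0.3505  0.4381] mountxy mm -569.0 26.0 tip z mm 265.1 yaw 1.6 F [ 0.5  0.1 -0.2] open 0.0852
rotvec tool [0.007 0.005 0.01 ] shift final axes mm [-3.4 -5.3 18.1] now axes [-3.2 -5.5 18.1]
```

View pics/w3c.png

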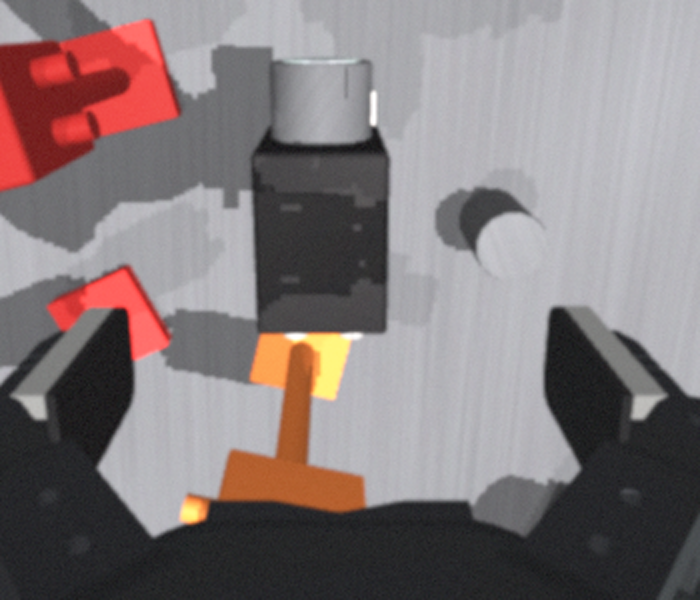

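Run:
```python
from h import *
o=ctrl.get_obs(); q=eyes.get_image('wrist')
C=[wray(o,q,150+a/2-.25,100+b/2-.25,.206) for a,b in ((254,155),(388,155),(386,331),(259,331))]
for c in C: print(c.round(4))
m=np.mean(C,0);print('centre',m)
for a,b in ((C[0],C[3]),(C[1],C[2])): print(np.arctan2(a[1]-b[1],a[0]-b[0]))
goto(m[0],m[1],.42,1.595)
```

```text
[ 0.4481 -0.3254  0.206 ]
[ 0.4881 -0.3243  0.206 ]
[ 0.4901 -0.3817  0.206 ]
[ 0.4494 -0.3828  0.206 ]
centre [ 0.46891164 -0.35354752  0.206     ]
1.5939928914496524
1.6067206319593996
t 10.83 pos [ 0.4727 -0.3506  0.4385] mountxy mm -569.1 26.0 tip z mm 265.5 yaw 1.599 F [-0.  -0.5  0.4] open 0.0854
rotvec tool [0.007 0.006 0.004] shift final axes mm [-2.8 -3.9 18.5] now axes [-2.7 -4.  18.5]
```

```bash
python3 -m crank '[[0.007,0.006,0,-3,-4,12,-1],[0,0,0,0,0,15,-1],[0,0,0,0,0,15,-1],[0,0,0,0,0,10,-1],[0,0,0,0,0,0,-1],[0,0,0,0,0,0,-1]]'
python3 - <<'E'
from h import *
goto(.4685,-.3535,.333,1.595)
o=ctrl.get_obs();q=eyes.get_image('wrist')
a=q['image'][100:,150:500,::-1]; cv2.imwrite('pics/w4c.png',cv2.resize(a,None,fx=2,fy=2,interpolation=cv2.INTER_CUBIC))
E
```

```text
t: 11.33
tool_pos: [0.4689, -0.3556, 0.3866]
tool_rot: [2.187, 2.25, -0.001]
contact_force: [0.2, 0.3, 0.8]
opening: 0.0852
t 11.33 pos [ 0.4689 -0.3556  0.3866] mountxy mm -574.6 29.0 tip z mm 213.6 yaw 1.599 F [0.2 0.3 0.8] open 0.0852
rotvec tool [0.003 0.003 0.004] shift final axes mm [ 2.1 -0.3 53.6] now axes [ 2.3 -0.5 53.6]
```

View pics/w4c.png

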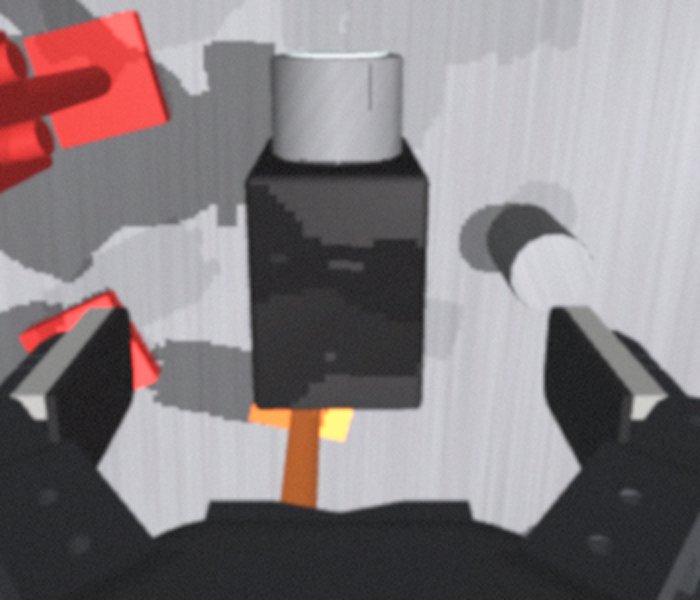

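Head centre (338) matches the finger centre (338) in the crop. Going down.

```bash
python3 -m crank '[[0.003,0.003,0,2,0,12,-1],[0,0,0,0,0,14,-1],[0,0,0,0,0,12,-1],[0,0,0,0,0,8,-1],[0,0,0,0,0,0,-1],[0,0,0,0,0,0,-1]]'
python3 - <<'E'
from h import *
goto(.4687,-.3535,.333,1.595)
p=eyes.get_image('scene')
a=p['image'][100:250,170:350,::-1]; cv2.imwrite('pics/s5c.png',cv2.resize(a,None,fx=4,fy=4))
E
```

```text
t: 11.88
tool_pos: [0.4691, -0.3537, 0.3374]
tool_rot: [2.188, 2.251, -0.001]
contact_force: [0.6, 0.3, -0.3]
opening: 0.0856
t 11.88 pos [ 0.4691 -0.3537  0.3374] mountxy mm -572.7 29.1 tip z mm 164.4 yaw 1.599 F [ 0.6  0.3 -0.3] open 0.0856
rotvec tool [0.001 0.002 0.004] shift final axes mm [ 0.2 -0.4  4.4] now axes [ 0.2 -0.4  4.4]
```

View pics/s5c.png

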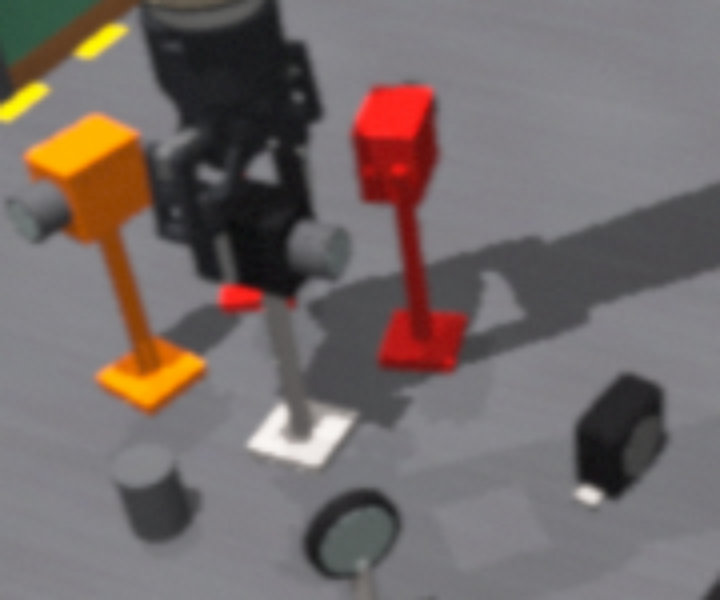

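```bash
python3 -m crank '[[0,0,0,0,0,3,-1],[0,0,0,0,0,0,0],[0,0,0,0,0,0,0.3],[0,0,0,0,0,0,0.6],[0,0,0,0,0,0,1],[0,0,0,0,0,0,1],[0,0,0,0,0,0,1]]' 60
python3 - <<'E'
from h import *
where()
q=eyes.get_image('wrist')
a=q['image'][100:,150:500,::-1]; cv2.imwrite('pics/w5c.png',cv2.resize(a,None,fx=2,fy=2,interpolation=cv2.INTER_CUBIC))
E
```

```text
t: 12.52
tool_pos: [0.4693, -0.3541, 0.336]
tool_rot: [2.186, 2.249, -0.002]
contact_force: [-0.1, 0.0, -0.6]
opening: 0.0415
t 12.52 pos [ 0.4693 -0.3541  0.336 ] mountxy mm -573.1 28.8 tip z mm 163.0 yaw 1.599 F [-0.1  0.  -0.6] open 0.0415
```

View pics/w5c.png

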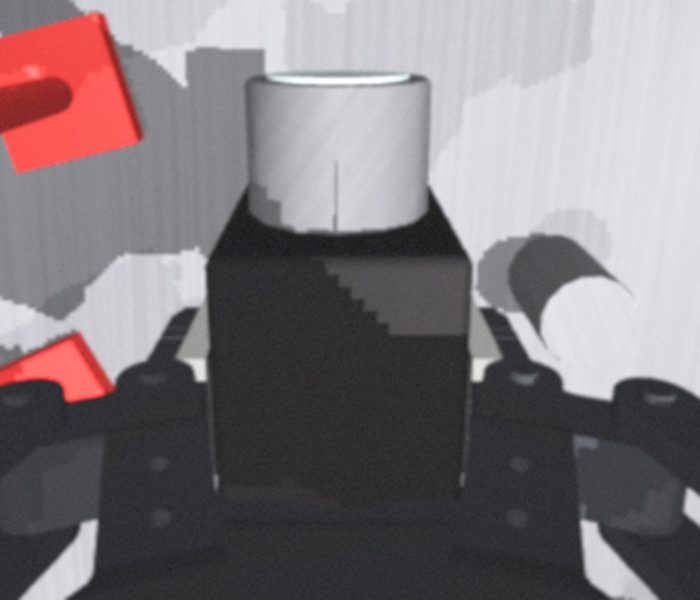

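Gripped (opening 41.5 mm), head square between the pads. Lifting slowly.

```bash
python3 -m crank '[[0,0,0,0,0,-4,1],[0,0,0,0,0,-8,1],[0,0,0,0,0,-12,1],[0,0,0,0,0,-16,1],[0,0,0,0,0,-20,1],[0,0,0,0,0,-20,1],[0,0,0,0,0,-20,1],[0,0,0,0,0,-16,1]]'
python3 -m crank '[[0,0,0,0,0,-10,1],[0,0,0,0,0,-4,1],[0,0,0,0,0,0,1],[0,0,0,0,0,0,1]]'
python3 - <<'E'
from h import *
where(); mgoto(-13,0,.49)
p=eyes.get_image('scene')
a=p['image'][60:250,130:350,::-1]; cv2.imwrite('pics/s6c.png',cv2.resize(a,None,fx=3,fy=3))
E
```

```text
t: 13.23
tool_pos: [0.4676, -0.352, 0.4491]
tool_rot: [-2.178, -2.241, 0.001]
contact_force: [-0.5, 0.5, -5.3]
opening: 0.0416
t: 13.57
tool_pos: [0.4678, -0.3521, 0.4705]
tool_rot: [-2.184, -2.247, 0.001]
contact_force: [-0.0, 0.9, -4.6]
opening: 0.0411
t 13.57 pos [ 0.4678 -0.3521  0.4705] mountxy mm -571.3 30.7 tip z mm 297.5 yaw 1.6 F [-0.   0.9 -4.6] open 0.0411
t 13.57 pos [ 0.4678 -0.3521  0.4705] mountxy mm -571.3 30.7 tip z mm 297.5 yaw 1.6 F [-0.   0.9 -4.6] open 0.0411
rotvec tool [-0.007 -0.005  0.198] shift final axes mm [558.3  30.7 -19.5] now axes [541.5 139.6 -17.5]
```

View pics/s6c.png

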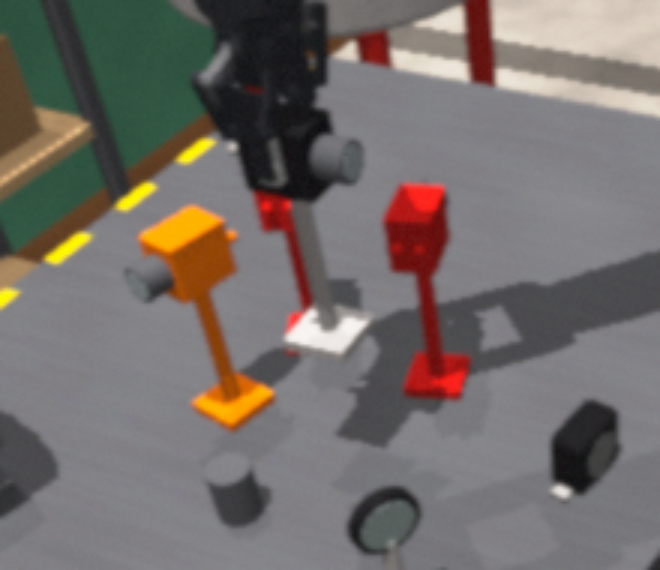

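```bash
python3 -m crank '[[0,0,0.04,6,2,-4,1],[0,0,0.04,12,3,-4,1],[0,0,0.04,18,3,-4,1],[0,0,0.04,22,3,-2,1],[0,0,0.03,22,2,0,1],[0,0,0,22,0,0,1],[0,0,0,22,0,0,1],[0,0,0,22,0,0,1]]'
python3 -m crank '[[0,0,0,22,0,0,1],[0,0,0,22,0,0,1],[0,0,0,22,0,0,1],[0,0,0,22,0,0,1]]'
python3 - <<'E'
from h import *
mgoto(-13,0,.49)
E
```

```text
t: 14.28
tool_pos: [0.4976, -0.2063, 0.4713]
tool_rot: [-2.389, -1.994, 0.013]
contact_force: [-0.7, -0.4, -5.3]
opening: 0.0416
t: 14.62
tool_pos: [0.5129, -0.1152, 0.4653]
tool_rot: [-2.382, -1.987, 0.02]
contact_force: [0.8, -0.2, -5.1]
opening: 0.0416
t 14.62 pos [ 0.5129 -0.1152  0.4653] mountxy mm -330.2 26.0 tip z mm 292.3 yaw 1.39 F [ 0.8 -0.2 -5.1] open 0.0416
rotvec tool [-0.039 -0.016 -0.012] shift final axes mm [317.2  26.  -24.7] now axes [317.9  21.4 -20.6]
```

```bash
python3 -m crank '[[-0.02,-0.008,-0.006,18,3,-8,1],[-0.02,-0.008,-0.006,18,3,-6,1],[0,0,0,20,2,-4,1],[0,0,0,20,2,-2,1],[0,0,0,20,2,0,1],[0,0,0,20,2,0,1],[0,0,0,20,2,0,1],[0,0,0,20,2,0,1]]'
python3 - <<'E'
from h import *
mgoto(-13,0,.49)
E
```

```text
t: 15.28
tool_pos: [0.557, 0.0442, 0.4717]
tool_rot: [-2.388, -2.019, 0.02]
contact_force: [1.5, 1.2, -5.6]
opening: 0.0416
t 15.28 pos [0.557  0.0442 0.4717] mountxy mm -165.7 9.3 tip z mm 298.7 yaw 1.404 F [ 1.5  1.2 -5.6] open 0.0416
rotvec tool [-0.02   0.     0.002] shift final axes mm [152.7   9.3 -18.3] now axes [152.7   9.2 -18.5]
```

```bash
python3 -m crank '[[-0.02,0,0,20,2,-4,1],[0,0,0,20,2,-2,1],[0,0,0,20,2,0,1],[0,0,0,20,1,0,1],[0,0,0,20,1,0,1],[0,0,0,16,0,0,1],[0,0,0,10,0,0,1],[0,0,0,5,0,0,1]]'
python3 -m crank '[[0,0,0,0,0,0,1],[0,0,0,0,0,0,1]]'
python3 - <<'E'
from h import *
mgoto(-13,0,.40)
E
```

```text
t: 15.95
tool_pos: [0.5866, 0.1815, 0.4617]
tool_rot: [-2.385, -2.024, 0.03]
contact_force: [-1.1, -0.4, -5.3]
opening: 0.0413
t: 16.12
tool_pos: [0.5865, 0.182, 0.4594]
tool_rot: [-2.383, -2.024, 0.036]
contact_force: [-0.5, -0.4, -5.7]
opening: 0.0417
t 16.12 pos [0.5865 0.182  0.4594] mountxy mm -24.9 3.4 tip z mm 286.4 yaw 1.409 F [-0.5 -0.4 -5.7] open 0.0417
rotvec tool [-0.026  0.008  0.006] shift final axes mm [11.9  3.4 59.4] now axes [12.3  5.  59.2]
```

```bash
python3 -m crank '[[-0.02,0.006,0.005,6,3,5,1],[-0.008,0.002,0,6,1,12,1],[0,0,0,0,0,15,1],[0,0,0,0,0,10,1],[0,0,0,0,0,5,1],[0,0,0,0,0,0,1],[0,0,0,0,0,0,1]]'
python3 - <<'E'
from h import *
mgoto(-13,0,.348)
p=eyes.get_image('scene'); q=eyes.get_image('wrist'); t=eyes.get_image('top')
a=p['image'][160:360,330:580,::-1]; cv2.imwrite('pics/s7c.png',cv2.resize(a,None,fx=3,fy=3))
a=t['image'][115:225,60:300,::-1]; cv2.imwrite('pics/t7c.png',cv2.resize(a,None,fx=3.3,fy=3.3))
for n,i in(('s',p),('t',t)):
  for k in('stand','lens','nest'): print(n,k,[np.round(d['centre'],4) for d in spotter.mark_of(k,i)])
E
```

```text
t: 16.7
tool_pos: [0.5926, 0.1878, 0.4106]
tool_rot: [2.404, 2.017, 0.0]
contact_force: [-0.2, -0.3, -5.0]
opening: 0.0415
t 16.7 pos [0.5926 0.1878 0.4106] mountxy mm -18.2 -1.7 tip z mm 237.6 yaw 1.396 F [-0.2 -0.3 -5. ] open 0.0415
rotvec tool [ 0.003  0.003 -0.006] shift final axes mm [ 5.2 -1.7 62.6] now axes [ 5.3 -1.9 62.6]
s stand [array([ 0.3505, -0.3218, -0.0005]), array([ 3.363e-01, -4.786e-01, -2.000e-04]), array([ 0.4543, -0.4935, -0.0009]), array([0.5919, 0.1893, 0.0723]), array([ 0.4096, -0.1412,  0.0039])]
s lens [array([ 0.2953, -0.3407,  0.1791]), array([0.6056, 0.242 , 0.2498]), array([ 0.2835, -0.4979,  0.1787]), array([ 0.5086, -0.5036,  0.1771])]
s nest []
t stand [array([ 0.4593, -0.4873, -0.0038]), array([0.5922, 0.1874, 0.0744]), array([ 0.3385, -0.4733,  0.0007]), array([ 3.522e-01, -3.218e-01,  1.000e-04])]
t lens [array([ 0.51  , -0.5036,  0.1782]), array([ 0.2869, -0.5002,  0.1724]), array([ 0.2945, -0.34  ,  0.1802])]
t nest [array([0.5961, 0.2074, 0.0109]), array([ 0.6271, -0.2111, -0.0039])]
```

View pics/s7c.png

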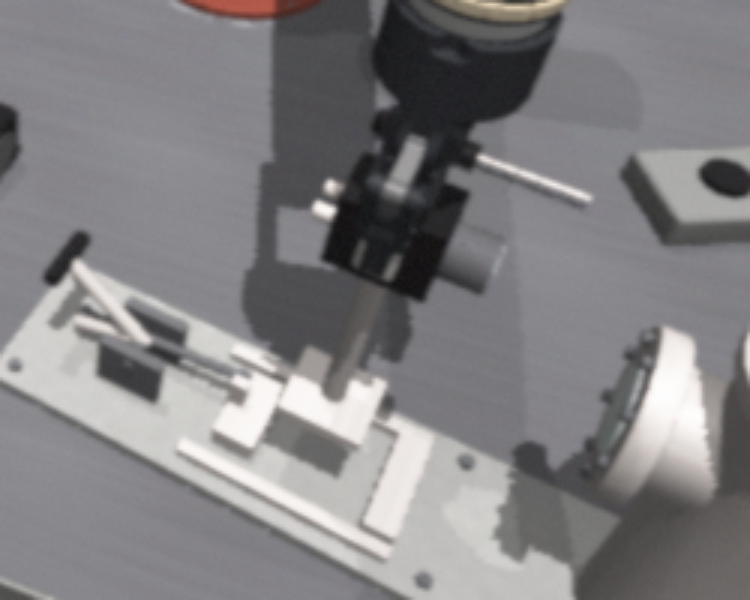

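View pics/t7c.png

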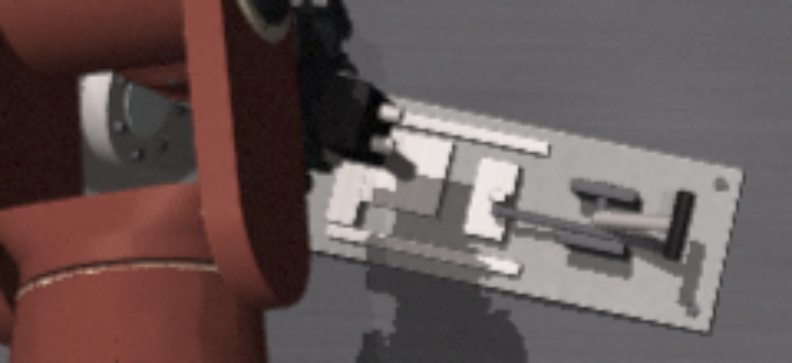

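```bash
python3 -m crank '[[0.003,0.003,-0.004,5,-2,6,1],[0,0,0,0,0,10,1],[0,0,0,0,0,12,1],[0,0,0,0,0,10,1],[0,0,0,0,0,5,1],[0,0,0,0,0,0,1],[0,0,0,0,0,0,1]]'
python3 - <<'E'
from h import *
mgoto(-13,0,.348)
p=eyes.get_image('scene')
a=p['image'][200:360,330:580,::-1]; cv2.imwrite('pics/s8c.png',cv2.resize(a,None,fx=3,fy=3))
E
```

```text
t: 17.73
tool_pos: [0.5909, 0.1946, 0.3614]
tool_rot: [-2.399, -2.025, 0.002]
contact_force: [0.5, 1.3, -4.6]
opening: 0.0412
t 17.73 pos [0.5909 0.1946 0.3614] mountxy mm -11.7 1.2 tip z mm 188.4 yaw 1.402 F [ 0.5  1.3 -4.6] open 0.0412
rotvec tool [-0.002 -0.     0.   ] shift final axes mm [-1.3  1.2 13.4] now axes [-1.3  1.2 13.4]
```

View pics/s8c.png

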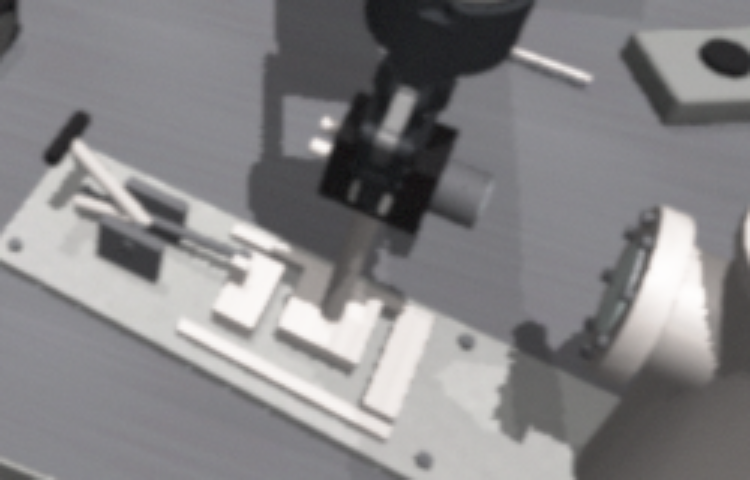

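```bash
python3 -m crank '[[0,0,0,-1,1,3,1],[0,0,0,0,0,4,1],[0,0,0,0,0,2,1],[0,0,0,0,0,0,1]]'
python3 -m crank '[[0,0,0,0,0,1.5,1],[0,0,0,0,0,0,1]]'
python3 - <<'E'
from h import *
mgoto(-13,0,.348)
E
```

```text
t: 18.12
tool_pos: [0.5923, 0.1932, 0.3531]
tool_rot: [-2.4, -2.026, -0.001]
contact_force: [0.3, -0.8, -5.1]
opening: 0.0414
t: 18.28
tool_pos: [0.5924, 0.1932, 0.3519]
tool_rot: [-2.401, -2.026, -0.003]
contact_force: [-0.2, -0.7, -4.6]
opening: 0.0414
t 18.28 pos [0.5924 0.1932 0.3519] mountxy mm -12.9 -0.6 tip z mm 178.9 yaw 1.402 F [-0.2 -0.7 -4.6] open 0.0414
rotvec tool [ 0.001 -0.001 -0.   ] shift final axes mm [-0.1 -0.6  3.9] now axes [-0.1 -0.6  3.9]
```

```bash
python3 -m crank '[[0,0,0,0,0,2,1],[0,0,0,0,0,1,1],[0,0,0,0,0,0,1]]'
python3 -m crank '[[0,0,0,0,0,1,1],[0,0,0,0,0,0,1]]'
python3 -m crank '[[0,0,0,0,0,1,1],[0,0,0,0,0,0,1]]'
python3 -m crank '[[0,0,0,0,0,1,1],[0,0,0,0,0,0,1]]'
```

```text
t: 18.53
tool_pos: [0.5926, 0.1932, 0.3493]
tool_rot: [2.401, 2.026, 0.004]
contact_force: [0.2, 0.6, -4.6]
opening: 0.0413
t: 18.7
tool_pos: [0.5926, 0.1933, 0.3483]
tool_rot: [2.401, 2.026, 0.004]
contact_force: [-0.2, -0.8, -5.4]
opening: 0.0416
t: 18.87
tool_pos: [0.5928, 0.1934, 0.3484]
tool_rot: [2.4, 2.026, 0.006]
contact_force: [-0.6, -0.1, -5.7]
opening: 0.0413
t: 19.03
tool_pos: [0.593, 0.1936, 0.3483]
tool_rot: [2.4, 2.025, 0.008]
contact_force: [-0.3, 0.4, -5.5]
opening: 0.0417
```

```bash
python3 -m crank '[[0.003,-0.003,0,0,0,2,1],[0,0,0,0,0,1,1],[0,0,0,0,0,1,1]]'
python3 - <<'E'
from h import *
mgoto(-13,0,.348)
E
```

```text
t: 19.28
tool_pos: [0.5935, 0.1941, 0.3481]
tool_rot: [2.4, 2.025, 0.007]
contact_force: [-3.1, 0.3, 3.4]
opening: 0.0412
t 19.28 pos [0.5935 0.1941 0.3481] mountxy mm -11.8 -1.5 tip z mm 175.1 yaw 1.402 F [-3.1  0.3  3.4] open 0.0412
rotvec tool [ 0.004 -0.002  0.   ] shift final axes mm [-1.2 -1.5  0.1] now axes [-1.2 -1.5  0. ]
```

```bash
python3 -m crank '[[0.003,-0.002,0,0,0,0,1],[0,0,0,0,0,0,0.3],[0,0,0,0,0,0,0],[0,0,0,0,0,0,-0.4],[0,0,0,0,0,0,-1],[0,0,0,0,0,0,-1],[0,0,0,0,0,0,-1]]' 20
python3 - <<'E'
from h import *
where()
p=eyes.get_image('scene');q=eyes.get_image('wrist')
a=p['image'][200:360,330:580,::-1]; cv2.imwrite('pics/s9c.png',cv2.resize(a,None,fx=3,fy=3))
a=q['image'][100:,150:500,::-1]; cv2.imwrite('pics/w9c.png',cv2.resize(a,None,fx=2,fy=2,interpolation=cv2.INTER_CUBIC))
E
```

```text
t: 19.87
tool_pos: [0.5945, 0.1939, 0.3491]
tool_rot: [2.398, 2.024, 0.008]
contact_force: [-0.3, 0.1, 0.6]
opening: 0.0851
t 19.87 pos [0.5945 0.1939 0.3491] mountxy mm -11.9 -2.5 tip z mm 176.1 yaw 1.402 F [-0.3  0.1  0.6] open 0.0851
```

View pics/s9c.png

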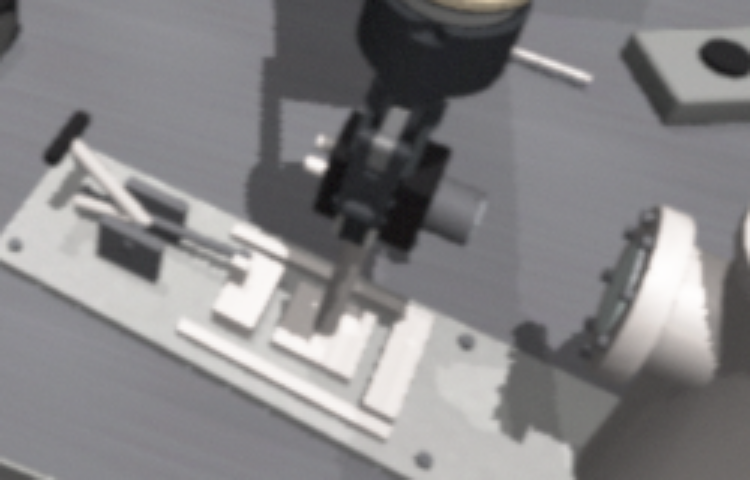

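View pics/w9c.png

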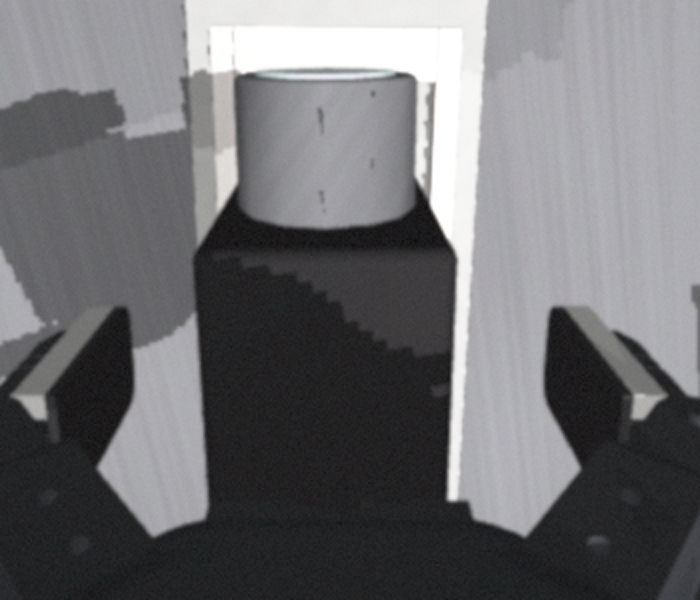

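The stand is released, upright, and its lens faces the window. Backing off straight up.

```bash
python3 -m crank '[[0,0,0,0,-2,-8,-1],[0,0,0,0,0,-12,-1],[0,0,0,0,0,-15,-1],[0,0,0,0,0,-15,-1],[0,0,0,0,0,-15,-1],[0,0,0,0,0,-20,-1],[0,0,0,0,0,-20,-1],[0,0,0,0,0,-10,-1]]'
python3 - <<'E'
from h import *
mgoto(-250,0,.42)
p=eyes.get_image('scene')
for k in('stand','lens'): print(k,[np.round(d['centre'],4) for d in spotter.mark_of(k,p)])
a=p['image'][180:360,330:580,::-1]; cv2.imwrite('pics/s10c.png',cv2.resize(a,None,fx=3,fy=3))
E
```

```text
t: 20.63
tool_pos: [0.5905, 0.1942, 0.4727]
tool_rot: [2.398, 2.024, 0.005]
contact_force: [0.4, 0.1, 0.3]
opening: 0.0853
t 20.63 pos [0.5905 0.1942 0.4727] mountxy mm -12.2 1.5 tip z mm 299.7 yaw 1.402 F [0.4 0.1 0.3] open 0.0853
rotvec tool [ 0.004 -0.     0.   ] shift final axes mm [-237.8    1.5   52.7] now axes [-237.8    1.2   52.6]
stand [array([ 0.3497, -0.3224,  0.0015]), array([0.5946, 0.1938, 0.0109])]
lens [array([ 0.2857, -0.5033,  0.1769]), array([0.6072, 0.2512, 0.1872]), array([ 0.2943, -0.3381,  0.178 ]), array([ 0.5096, -0.502 ,  0.1752]), array([0.5921, 0.2081, 0.0128])]
```

View pics/s10c.png

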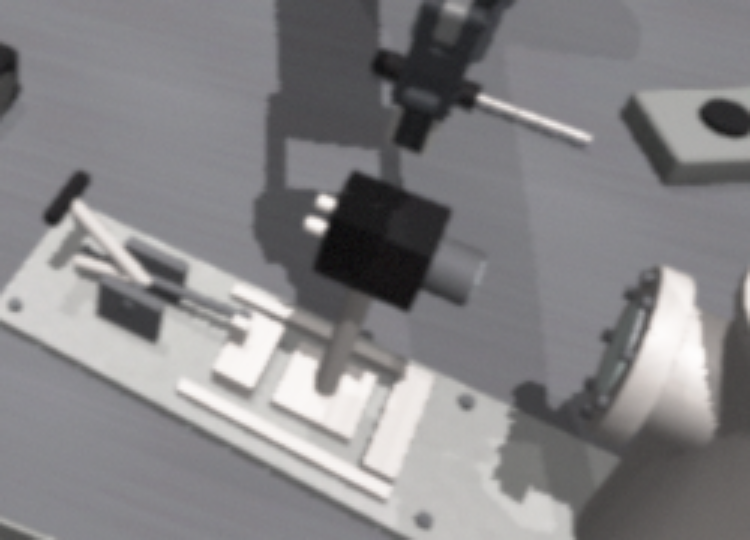

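```bash
python3 -m crank '[[0.004,0,0,-15,0,0,1],[0,0,0,-30,0,0,1],[0,0,0,-35,0,0,1],[0,0,0,-35,0,0,1],[0,0,0,-35,0,0,1],[0,0,0,-35,0,0,1],[0,0,0,-35,0,0,1],[0,0,0,-25,0,0,1]]'
python3 -m crank '[[0,0,0,-10,0,0,1],[0,0,0,0,0,0,1],[0,0,0,0,0,0,1]]'
python3 - <<'E'
from h import *
mgoto(-265,0,.266)
E
```

```text
t: 21.45
tool_pos: [0.5449, -0.056, 0.4541]
tool_rot: [-2.377, -2.027, 0.031]
contact_force: [0.2, -0.4, -0.2]
opening: 0.0002
t: 21.7
tool_pos: [0.5409, -0.0719, 0.4488]
tool_rot: [-2.381, -2.012, 0.04]
contact_force: [0.7, -0.5, 1.1]
opening: -0.0003
t 21.7 pos [ 0.5409 -0.0719  0.4488] mountxy mm -282.8 5.7 tip z mm 275.8 yaw 1.403 F [ 0.7 -0.5  1.1] open -0.0003
rotvec tool [-0.035  0.004  0.001] shift final axes mm [ 17.8   5.7 182.8] now axes [ 18.6  12.1 182.4]
```

```bash
python3 -m crank '[[-0.035,0.004,0,8,6,15,1],[0,0,0,4,0,28,1],[0,0,0,0,0,30,1],[0,0,0,0,0,30,1],[0,0,0,0,0,25,1],[0,0,0,0,0,15,1],[0,0,0,0,0,0,1],[0,0,0,0,0,0,1]]'
python3 - <<'E'
from h import *
mgoto(-265,0,.266)
E
```

```text
t: 22.37
tool_pos: [0.5494, -0.0503, 0.298]
tool_rot: [-2.384, -2.04, -0.005]
contact_force: [0.4, -0.0, -0.3]
opening: -0.0004
t 22.37 pos [ 0.5494 -0.0503  0.298 ] mountxy mm -260.2 0.9 tip z mm 125.0 yaw 1.416 F [ 0.4 -0.  -0.3] open -0.0004
rotvec tool [-0.001 -0.004  0.014] shift final axes mm [-4.8  0.9 32. ] now axes [-5.   0.9 32. ]
```

```bash
python3 -m crank '[[0,-0.004,0.014,-5,0,8,1],[0,0,0,0,0,12,1],[0,0,0,0,0,9,1],[0,0,0,0,0,0,1],[0,0,0,0,0,0,1]]'
python3 - <<'E'
from h import *
mgoto(-240,0,.265)
p=eyes.get_image('scene')
a=p['image'][180:360,330:580,::-1]; cv2.imwrite('pics/s11c.png',cv2.resize(a,None,fx=3,fy=3))
E
```

```text
t: 22.78
tool_pos: [0.5503, -0.0541, 0.2704]
tool_rot: [2.397, 2.024, 0.006]
contact_force: [-0.1, -0.2, -1.2]
opening: -0.0001
t 22.78 pos [ 0.5503 -0.0541  0.2704] mountxy mm -263.8 -0.6 tip z mm 97.4 yaw 1.403 F [-0.1 -0.2 -1.2] open -0.0001
rotvec tool [0.006 0.    0.001] shift final axes mm [23.8 -0.6  5.4] now axes [23.8 -0.6  5.4]
```

View pics/s11c.png

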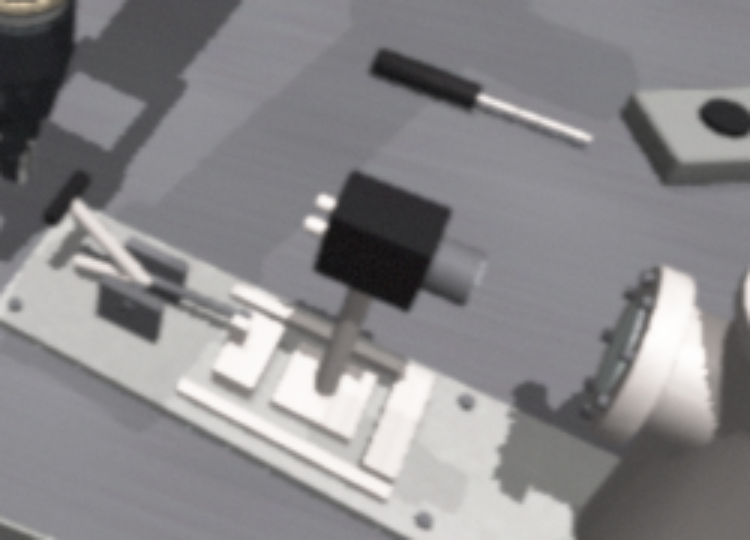

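```bash
python3 -m crank '[[0.005,0,0,8,0,4,1],[0,0,0,8,0,1,1],[0,0,0,8,0,0,1],[0,0,0,6,0,-2,1]]'
python3 - <<'E'
from h import *
where()
p=eyes.get_image('scene'); print([np.round(d['centre'],3) for d in spotter.mark_of('lever_bar',p)])
E
python3 -m crank '[[0,0,0,6,0,-2,1],[0,0,0,6,0,-2,1]]'
python3 - <<'E'
from h import *
where()
p=eyes.get_image('scene'); print([np.round(d['centre'],3) for d in spotter.mark_of('lever_bar',p)])
E
```

```text
t: 23.17
tool_pos: [0.5562, -0.0236, 0.2685]
tool_rot: [2.4, 2.022, 0.001]
contact_force: [-0.3, -3.1, 0.5]
opening: 0.0001
t 23.17 pos [ 0.5562 -0.0236  0.2685] mountxy mm -232.7 -1.3 tip z mm 95.5 yaw 1.4 F [-0.3 -3.1  0.5] open 0.0001
[array([ 0.558, -0.006,  0.106])]
t: 23.43
tool_pos: [0.5584, -0.0112, 0.2734]
tool_rot: [2.399, 2.023, 0.002]
contact_force: [-0.9, -1.2, 0.2]
opening: -0.0
t 23.43 pos [ 0.5584 -0.0112  0.2734] mountxy mm -220.1 -1.4 tip z mm 100.4 yaw 1.401 F [-0.9 -1.2  0.2] open -0.0
[array([0.564, 0.007, 0.113]), array([0.603, 0.251, 0.186])]
```

Near dead centre now; a little more.

```bash
python3 -m crank '[[0,0,0,6,0,-2,1],[0,0,0,6,0,-1,1],[0,0,0,0,0,0,1],[0,0,0,0,0,0,1]]'
python3 - <<'E'
from h import *
where()
p=eyes.get_image('scene'); print([np.round(d['centre'],3) for d in spotter.mark_of('lever_bar',p)])
a=p['image'][180:360,330:580,::-1]; cv2.imwrite('pics/s12c.png',cv2.resize(a,None,fx=3,fy=3))
E
```

```text
t: 23.87
tool_pos: [0.561, 0.0031, 0.2774]
tool_rot: [2.398, 2.025, 0.007]
contact_force: [-0.3, 0.2, 0.4]
opening: -0.0003
t 23.87 pos [0.561  0.0031 0.2774] mountxy mm -205.6 -1.5 tip z mm 104.4 yaw 1.402 F [-0.3  0.2  0.4] open -0.0003
[array([0.573, 0.067, 0.128])]
```

View pics/s12c.png

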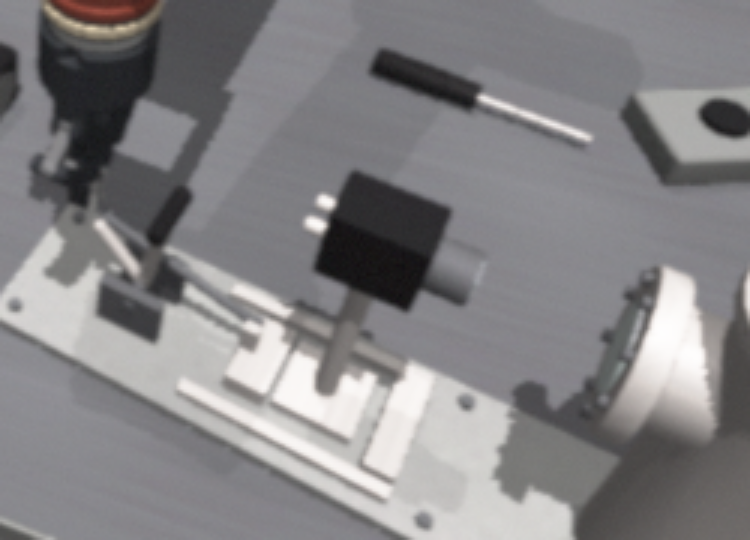

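Past dead centre, the lever is springing shut by itself. I withdraw and look again.

```bash
python3 -m crank '[[0,0,0,-15,0,-5,1],[0,0,0,-15,0,-15,1],[0,0,0,-10,0,-25,1],[0,0,0,0,0,-30,1],[0,0,0,0,0,-25,1],[0,0,0,0,0,0,1],[0,0,0,0,0,0,1],[0,0,0,0,0,0,1]]'
python3 - <<'E'
from h import *
where()
p=eyes.get_image('scene'); t=eyes.get_image('top')
for n,i in(('s',p),('t',t)):
  for k in('stand','lens','lever_bar','mirror','tape','tube'): print(n,k,[np.round(d['centre'],3) for d in spotter.mark_of(k,i)])
a=p['image'][180:360,330:580,::-1]; cv2.imwrite('pics/s13c.png',cv2.resize(a,None,fx=3,fy=3))
a=t['image'][100:225,60:300,::-1]; cv2.imwrite('pics/t13c.png',cv2.resize(a,None,fx=3.3,fy=3.3))
E
```

```text
t: 24.63
tool_pos: [0.5522, -0.0395, 0.3774]
tool_rot: [-2.401, -2.023, 0.001]
contact_force: [-0.1, 0.5, 0.9]
opening: -0.0
t 24.63 pos [ 0.5522 -0.0395  0.3774] mountxy mm -249.0 0.0 tip z mm 204.4 yaw 1.4 F [-0.1  0.5  0.9] open -0.0
s stand [array([ 0.348, -0.323,  0.003]), array([ 0.336, -0.478, -0.001]), array([0.596, 0.208, 0.012]), array([ 0.453, -0.494,  0.   ])]
s lens [array([ 0.509, -0.503,  0.178]), array([ 0.286, -0.497,  0.179]), array([0.607, 0.26 , 0.186]), array([ 0.292, -0.338,  0.176])]
s lever_bar [array([0.581, 0.104, 0.113])]
s mirror [array([ 0.621, -0.208, -0.002])]
s tape [array([ 0.411, -0.14 ,  0.002]), array([ 0.619, -0.211,  0.   ])]
s tube [array([0.599, 0.209, 0.012]), array([ 0.566, -0.403,  0.   ])]
t stand [array([0.596, 0.209, 0.012]), array([ 0.455, -0.491, -0.004]), array([ 0.352, -0.325, -0.002]), array([ 0.335, -0.475, -0.   ])]
t lens [array([0.608, 0.26 , 0.19 ]), array([ 0.51 , -0.501,  0.177]), array([ 0.288, -0.502,  0.176]), array([ 0.295, -0.341,  0.18 ])]
t lever_bar [array([0.582, 0.104, 0.118])]
t mirror [array([ 0.624, -0.21 ,  0.002])]
t tape [array([ 0.405, -0.141, -0.   ]), array([0.606, 0.261, 0.191])]
t tube [array([ 0.569, -0.402, -0.001]), array([0.595, 0.209, 0.01 ])]
```

View pics/s13c.png

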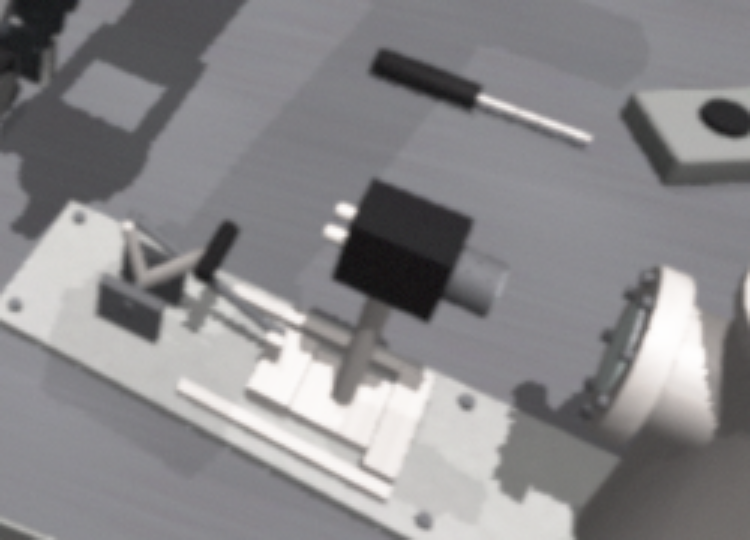

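View pics/t13c.png

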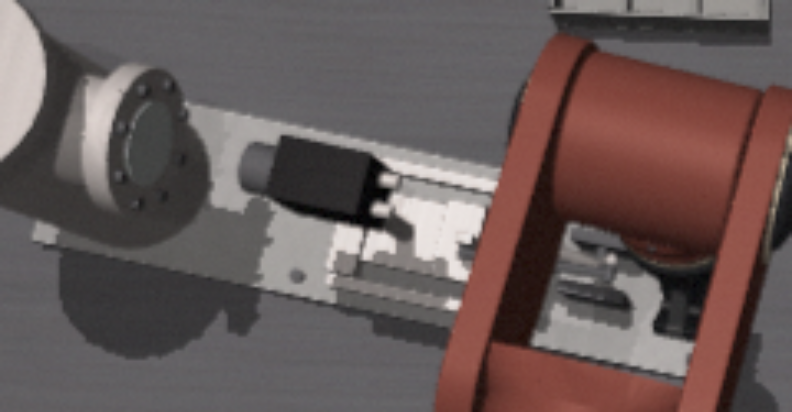

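The stand is clamped against the stop: base flush between jaw and stop, bar at about 115 mm (lever ≈ 0.25). The bystanders have not moved. One settling wait, then I hand in.

```bash
python3 -m crank '[[0,0,0,0,0,-20,1],[0,0,0,0,0,-10,1],[0,0,0,0,0,0,1],[0,0,0,0,0,0,1],[0,0,0,0,0,0,1],[0,0,0,0,0,0,1]]'
python3 - <<'E'
from h import *
where()
p=eyes.get_image('scene'); t=eyes.get_image('top')
for n,i in(('s',p),('t',t)):
  for k in('stand','lens','lever_bar'): print(n,k,[np.round(d['centre'],3) for d in spotter.mark_of(k,i)])
print(ctrl.finish_job())
E
```

```text
t: 25.83
tool_pos: [0.552, -0.0393, 0.407]
tool_rot: [-2.399, -2.022, 0.003]
contact_force: [0.7, -0.4, -0.6]
opening: -0.0
t 25.83 pos [ 0.552  -0.0393  0.407 ] mountxy mm -248.9 0.2 tip z mm 234.0 yaw 1.401 F [ 0.7 -0.4 -0.6] open -0.0
s stand [array([ 0.35 , -0.322, -0.003]), array([ 0.333, -0.479, -0.   ]), array([ 0.455, -0.493,  0.003]), array([ 0.412, -0.138,  0.001]), array([0.596, 0.207, 0.012])]
s lens [array([ 0.285, -0.5  ,  0.176]), array([0.607, 0.259, 0.19 ]), array([ 0.295, -0.341,  0.18 ])]
s lever_bar [array([0.581, 0.104, 0.112]), array([ 0.619, -0.208, -0.001])]
t stand [array([ 0.34 , -0.476,  0.003]), array([ 0.455, -0.491, -0.   ]), array([ 0.352, -0.323,  0.003]), array([0.597, 0.209, 0.01 ])]
t lens [array([ 0.296, -0.338,  0.179]), array([ 0.51 , -0.504,  0.176]), array([ 0.287, -0.5  ,  0.174]), array([0.608, 0.261, 0.192])]
t lever_bar [array([0.58 , 0.105, 0.116])]
the job is handed in; nothing more can be done
None
```

I threw the lever over, set the camera stand down on the bed and released it, then tipped the lever back so the jaw clamped the base against the stop. The job was handed in at about 26 s; no verdict was reported.

- **Stand:** the last checks put it at about (0.596, 0.208, 0.011) m, matching the measured nest within 3 mm. The pictures show it upright with the base flush against the stop.
- **Lens direction:** it faces the window. The network marks gave its direction about 0.04 to 0.06 rad off the mount axis, with roughly that much noise. The limit is 0.12 rad.
- **Lever and jaw:** the bar was at about 112–116 mm, which matches lever ≈ 0.25 rad. The jaw opening was judged from the picture only, not measured.
- **Robot and bystanders:** the arm was clear and touching nothing. The mirror stand, tape measure and short tube had not moved beyond measurement noise.
- **What went wrong:** the first lever push rose too high and passed over the bar without touching it. I repeated it in smaller steps.

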